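# Rock the angle gauge on the stud until its pointer rests on the red band

### The arm

A 7-joint arm with a two-finger parallel gripper is mounted at the origin on a cart in front of the work surface, level with it; the furniture and walls round the work are solid. World frame = base frame: x ahead of the robot, y to its left, z up, the work surface at z = 0. Lengths are in m, angles in rad, forces in N, time in s.
With the tool pointing down it reaches from about 0.425 to 0.925 m from the base axis. Payload 6.8 kg.
Tool frame: the origin (TCP) lies at the very end of the fingers, on their centre line; the grasp point (between the pads) lies 19 mm behind it; z points along the fingers, y is the line along which they close (so a half turn about z gives the same grasp; the last joint's range is limited). The gripper opens to 85 mm and grips with 20 to 120 N. Pads are 22 mm wide; open, the fingers measure 114 mm over their backs; the gripper's body (76 mm by 85 mm) begins 54 mm behind the grasp point. The pads swing forward as they close: fully open they stand 13 mm farther back than shut.
Start: joints at [-1.254, 0.477, 0.022, 1.555, -0.011, 1.109, -0.083], TCP at [0.278, 0.615, 0.231] pointing down, gripper open.
Joint ranges: [-2.96, 2.96], [-0.34, 2.1], [-1.41, 1.46], [0.24, 2.44], [-1.37, 4.51], [0.17, 1.92], [-2.96, 2.96]. Speed limits (rad/s): [2.39, 2.39, 3.14, 3.14, 3.14, 3.14, 3.14].

### API

Orientations are given as a unit quaternion [w, x, y, z].
In Python, from station import bot gives the robot as it stands.
- The arm moves only by the tool apply_moves, never from a script. Its argument "deltas" is a list of rows, each a list of 3 entries, a list of its own where there are three numbers: the closure, from 0 (fully open) to 1 (shut), then the shift along the tool's x, y, z in units of 0.2 m (1.0 is 0.2 m), then the turn about the tool's z in units of 2 pi rad (1.0 is 2 pi rad). A call has 1 to 12 rows; each row is the pose to reach, as a shift and turn from the pose commanded when the call began, along the tool's axes at that moment, turning the shorter way round; what a row does not reach only later rows make up. A row lasts 1/10 s, in which the tool goes at most 50 mm and 8.59 degrees, less where a joint would pass 70% of its speed; a pose out of reach is approached as far as the arm can. A call with a number of a shift or a turn outside -1 to 1 is refused whole. A call with a gripper value outside its range is refused whole. The fingers move at their own pace and stop on an object; "squeeze" is the grip in N (left out, the last holds). Time passes only in rows, so rows that repeat a pose let the fingers close. It gives the time, the measured TCP pose, the force, the opening and the grip force at its end, in the units of the state.
- bot.get_obs(): the state, without advancing time (a new reading comes with each control period).
- bot.read_camera(name): name is "scene" or "top" or "wrist"; returns a dict with "color" (480x640x3 uint8, red, green, blue), "intrinsics" (3x3 intrinsics, pixels), "pose" (4x4, takes a point from camera to world coordinates); the wrist camera has in their place "hand_eye" (4x4, takes a point from camera to tool coordinates, whose origin is the TCP and whose axes are the flange's). Camera axes: x right, y down, z forward; pixel columns grow to the right and rows downward; lengths in m; the calibration is good to about 2 mm. A picture is of the moment at which its call begins: read the wrist's pose just before it. There is no depth.
- bot.hand_in(): hands the job in; it is judged then, once.
Trained networks look in a picture, given as the dict that the camera call returned (one of the last four; its "shot" number tells which), for a name from the list of things; names that differ only in an ending like _2 or _b are one class to them, and where a whole thing is asked for, a point or a joint stands for the part that bears it (a point fixed in the world has none). Each returns a list of dicts, best first, with "confidence" (0 to 1); they miss things now and then, are a little off and sometimes report something else, mostly with a low value. They report only what shows in the picture. A call takes as long as a camera call. They do not tell look-alikes from the thing itself.
- bot.look_for(picture, target): "point" ([x, y, z] in m, in world coordinates, good to about 4 mm: the middle of the surface that is visible of it).
The state is a dict: "t": time; "q": joint angles; "joint_vel": joint speeds; "joint_torque": joint torques, N m; "eef_pos": TCP position; "tool_rot": TCP orientation; "contact_force": force on the tool from outside, world axes, zero at the start; "torque": the same for the moment, N m; "gripper_width": opening from 0.0 (shut) to 1.0 (fully open); "grasp_force": force on a finger pad.
Only numpy, scipy, OpenCV 4.12 (cv2) and the standard library are available. Lean on these libraries where they do the work, as an engineer would, in place of code of your own. Each camera call takes 0.05 s, during which the arm holds its last target. There are 200 camera calls.

### The job

Pick up the angle gauge by its orange handle and set it level on the high round ridge of the grey stud fixture, foot centred on the ridge and running squarely across it. Then rock the gauge on the ridge until its swinging pointer comes to rest over the red band on the dial, and finish holding it there: still gripped, the foot pressed only lightly on the ridge, so that a colleague can copy the angle. Leave the cup, jar and small carton where they stand.

Things in the scene. Friction and masses are not known exactly. Their poses are not given: they have to be found in the camera images.
- gauge: loose angle gauge of about 0.3 kg, standing on its flat foot. Origin: centre of the foot's underside; z up through the handle, y along the foot, x from the dial face to the back (the dial looks to -x). Foot: bar 36 (x) x 120 (y) x 12 (z) mm. Round blue housing with white dial: 96 mm in diameter, 28 mm thick, centre at z = 60, top at z = 108 mm; orange handle on top
- gauge_handle (a point): grip point on the axis of the orange handle, 133 mm above the foot's underside, 25 mm above the housing. The handle is an upright block 26 (gauge x) x 28 (gauge y) mm, from z = 108 to z = 154 mm of the gauge
- gauge_foot (a point): centre of the underside of the gauge's foot (same point as the gauge's origin)
- pointer (a joint): pointer angle on the dial (rad): 0 when it points from the dial centre straight to the foot; positive about the gauge's +x, tip then toward the gauge's +y. It hangs plumb on a free pivot, swings for about a second after a motion, touches nothing. To bring it to +b, lean the handle toward the gauge's +y by b
- band (a joint): angle of the red band on the dial (rad), same zero and sense as the pointer, 0.16 to 0.36; set beforehand and it cannot be touched. The band is about 5.4 mm wide at the pointer tip's radius (0.15 rad in all)
- pointer_tip (a point): tip of the black pointer with a brass bob, 36 mm from the dial centre
- band_mid (a point): middle of the red band, 36 mm from the dial centre; coincides with the pointer tip when pointer and band read the same
- stud: fixed stud fixture, origin at the centre of its underside, z up: grey base 90 (x) x 150 (y) x 26 (z) mm. Its high steel ridge runs along x at y = 0: a round of 16 mm radius, 60 mm long, axis at z = 44, crown at z = 60 mm. Two lower rounds: top at z = 48 mm at y = -42 mm; top at z = 32 mm at y = +45 mm. Set the gauge with its y along the fixture's y
- stud_crown (a point): middle of the crown of the high ridge, 60 mm above the worktop
- orange_cup: bystander: white specimen cup with orange lid, 60 mm wide and high; origin at the centre of its underside
- glass_jar: bystander: sample jar with white cap, 46 mm wide, 78 mm high; origin at the centre of its underside
- reagent_carton: bystander: small white and blue carton 44 x 70 x 34 mm; origin at the centre of its underside
Things that resemble listed ones, but are neither listed nor needed, are in the scene too. Leave any turquoise look-alike of the gauge alone.

How it is judged:
By the outcome, as a careful person would: the job done as asked, in the order asked, and still so for the second after the job is handed in, while the arm keeps its last pose, push and grip.
It also fails if it takes over 45 s, if anything falls off the work surface, if the arm or the gripper's body presses on something with over 40 N, if the wrist force passes 120 N, or if a joint passes its speed limit or range.

## Working session

There is one attempt and no reset: what is moved stays moved. The work goes in short steps, Python scripts to look and compute and a tool call to move; the robot and the scene stay as the last step left them, time stands still between calls to the robot, and variables do not carry over. Pictures are saved under pics/ and viewed, at most 10 in all, crops included, and the job is handed in when it is done.

Besides the shell and the picture viewer there is one more tool, called after ">>>" as name([rows], argument=value, ...), one row to a line, values as JSON. apply_moves: Moves the arm, as the interface text tells. Its arguments: {"type":"object","properties":{"deltas":{"type":"array","items":{"type":"array"}},"squeeze":{"type":"number"}},"required":["deltas"]}

```bash
mkdir -p pics; cat > h.py <<'E'
import numpy as np, cv2
from station import bot
from scipy.spatial.transform import Rotation as R
def rot(o): q=np.array(o["tool_rot"]); return R.from_quat(q[[1,2,3,0]]).as_matrix()
def cam(name):
    o=bot.get_obs(); p=bot.read_camera(name)
    if name=="wrist":
        T=np.eye(4);T[:3,:3]=rot(o);T[:3,3]=o["eef_pos"]; P=T@np.array(p["hand_eye"])
    else: P=np.array(p["pose"])
    return p,P,np.array(p["intrinsics"])
def save(p,n): cv2.imwrite("pics/"+n,cv2.cvtColor(p["color"],cv2.COLOR_RGB2BGR))
def proj(P,K,X):
    c=P[:3,:3].T@(np.array(X)-P[:3,3]); u=K@c; return u[:2]/u[2]
def ray(P,K,uv):
    d=P[:3,:3]@np.linalg.inv(K)@np.array([uv[0],uv[1],1.]); return P[:3,3],d/np.linalg.norm(d)
def tri(rays):
    A=np.zeros((3,3));b=np.zeros(3)
    for c,d in rays:
        M=np.eye(3)-np.outer(d,d);A+=M;b+=M@c
    return np.linalg.solve(A,b)
def plane(P,K,uv,z):
    c,d=ray(P,K,uv); return c+d*(z-c[2])/d[2]
E
python3 - <<'E'
from h import *
o=bot.get_obs(); print(o)
for n in("scene","top"):
    p,P,K=cam(n); save(p,n+"0.png"); print(n,P.round(3).tolist(),K.tolist())
    for t in("gauge","gauge_handle","gauge_foot","stud","stud_crown","pointer_tip","band_mid","orange_cup","glass_jar","reagent_carton"):
        try:
            for d in bot.look_for(p,t): print(t,np.round(d["point"],3),round(d["confidence"],2),proj(P,K,d["point"]).round())
        except Exception as e: print(t,e)
E
```

```text
{'t': 0.0, 'q': array([-1.25404126,  0.47776744,  0.02229734,  1.55644032, -0.01152541,
        1.10929789, -0.0831122 ]), 'joint_vel': array([-0.00117286, -0.00017848,  0.00169843,  0.00076824, -0.0010074 ,
       -0.000402  , -0.000911  ]), 'joint_torque': array([-1.96009762e-05, -5.96441996e+01,  1.60779655e+00, -2.81193388e+01,
        1.24402007e-02,  9.46081826e-03,  3.67146527e-06]), 'eef_pos': array([0.27796786, 0.61446534, 0.23035148]), 'tool_rot': array([-1.44284768e-04,  2.10815882e-01,  9.77525379e-01, -8.81378057e-04]), 'contact_force': array([-0.00493181, -0.12788348, -0.0729811 ]), 'torque': array([ 0.03058509,  0.02029002, -0.03065946]), 'grasp_force': 0.0, 'gripper_width': 1.0016567303994977}
scene [[0.724, -0.418, 0.549, 0.051], [-0.69, -0.434, 0.58, -0.445], [-0.004, -0.798, -0.602, 0.655], [0.0, 0.0, 0.0, 1.0]] [[452.56350995366716, 0.0, 325.6674015504148], [0.0, 452.56350995366716, 238.49325557449146], [0.0, 0.0, 1.0]]
gauge [0.386 0.339 0.082] 0.86 [189. 228.]
gauge [0.403 0.153 0.072] 0.84 [246. 268.]
gauge [0.537 0.198 0.071] 0.69 [285. 231.]
gauge_handle [0.4
[... 718 characters left out ...]
4 0.088] 0.74 [174. 340.]
gauge [0.544 0.203 0.09 ] 0.67 [257. 267.]
gauge [0.412 0.157 0.094] 0.6 [277. 336.]
gauge_handle [0.4   0.355 0.087] 0.88 [173. 340.]
gauge_handle [0.414 0.153 0.094] 0.7 [280. 335.]
gauge_handle [0.544 0.206 0.088] 0.6 [255. 267.]
gauge_foot [0.415 0.157 0.093] 0.97 [277. 335.]
gauge_foot [0.543 0.206 0.092] 0.83 [255. 267.]
gauge_foot [0.403 0.353 0.093] 0.76 [174. 338.]
stud [ 0.535 -0.199  0.024] 0.93 [457. 281.]
stud_crown [ 0.535 -0.2    0.025] 0.64 [457. 281.]
pointer_tip [0.545 0.201 0.09 ] 0.39 [257. 266.]
orange_cup [ 0.702 -0.013  0.056] 0.93 [368. 195.]
glass_jar [0.674 0.202 0.078] 0.82 [261. 202.]
reagent_carton [ 0.393 -0.     0.034] 0.62 [358. 348.]
```

View pics/scene0.png

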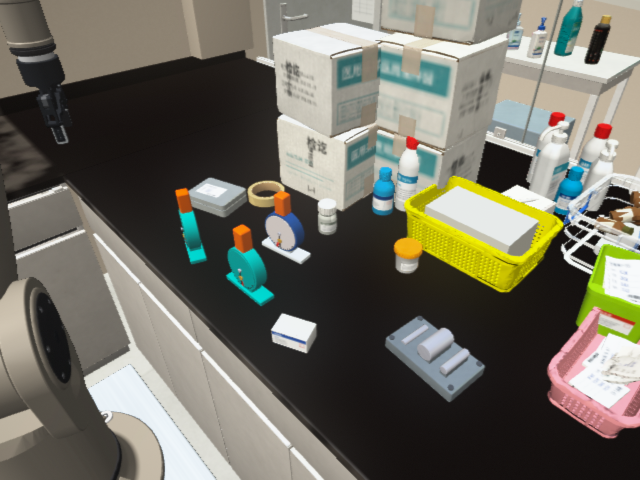

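View pics/top0.png

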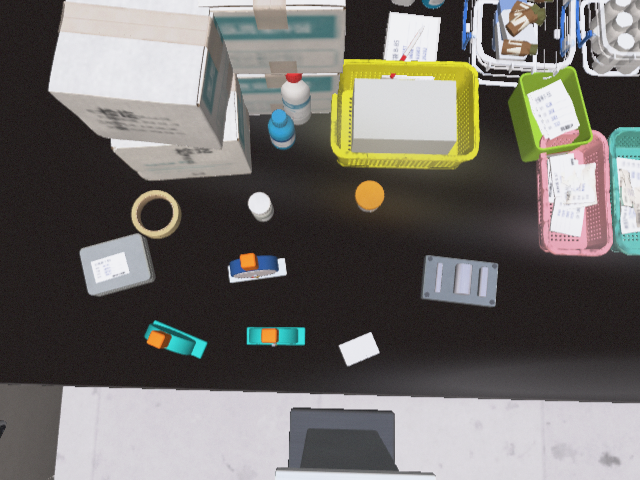

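The blue gauge with the white dial stands at about (283,230) in the scene view and (255,267) in the top view. The other two gauges are turquoise look-alikes. The stud is at (460,280) in the top view, with its taller low round on the world -y side, so stud y ≈ world +y.

```bash
cat > m1.py <<'E'
from h import *
rays=[]
for n,box in(("scene",(265,185,300,225)),("top",(232,248,265,275))):
    p,P,K=cam(n); im=p["color"].astype(int); x0,y0,x1,y1=box
    hsv=cv2.cvtColor(p["color"],cv2.COLOR_RGB2HSV)
    m=((hsv[...,0]<16)&(hsv[...,1]>180)&(hsv[...,2]>110)).astype(np.uint8)
    s=np.zeros_like(m); s[y0:y1,x0:x1]=m[y0:y1,x0:x1]
    ys,xs=np.nonzero(s); c=(xs.mean(),ys.mean()); print(n,len(xs),c,xs.min(),xs.max(),ys.min(),ys.max()); rays.append(ray(P,K,c))
    if n=="top":
        f=im[235:290,222:292]; 
        w=((im.min(2)>150)&(im.max(2)-im.min(2)<40)).astype(np.uint8); w[:250]=0;w[290:]=0;w[:,:222]=0;w[:,292:]=0
        r=cv2.minAreaRect(np.argwhere(w)[:,::-1].astype(np.float32)); b=cv2.boxPoints(r)
        print("foot",[plane(P,K,q,0.012).round(4).tolist() for q in b])
        g=((im.max(2)>70)).astype(np.uint8); g[:248]=0;g[312:]=0;g[:,:415]=0;g[:,505:]=0
        r=cv2.minAreaRect(np.argwhere(g)[:,::-1].astype(np.float32)); b=cv2.boxPoints(r)
        B=np.array([plane(P,K,q,0.026) for q in b]); print("stud",B.round(4).tolist(),B.mean(0))
        for i in range(2):print(np.linalg.norm(B[i]-B[i+1]), (B[i+1]-B[i]))
        print("handle at z .154",plane(P,K,c,.148))
print("handle",tri(rays))
o=bot.get_obs(); print("R",rot(o).round(3).tolist()); print(np.array(bot.read_camera("wrist")["hand_eye"]).round(3).tolist())
E
python3 m1.py
```

```text
scene 320 (np.float64(281.93125), np.float64(203.00625)) 274 290 191 215
top 132 (np.float64(248.49242424242425), np.float64(261.4166666666667)) 240 257 253 269
foot [[0.5544, 0.2741, 0.012], [0.5749, 0.1562, 0.012], [0.5396, 0.1498, 0.012], [0.5192, 0.2671, 0.012]]
stud [[0.4964, -0.1232, 0.026], [0.5881, -0.1335, 0.026], [0.5746, -0.2873, 0.026], [0.4833, -0.2751, 0.026]] [ 0.53558687 -0.20474929  0.026     ]
0.09234715471660697 [ 0.09177037 -0.01030512  0.        ]
0.15438698912525065 [-0.01356915 -0.15378953  0.        ]
handle at z .154 [0.54553509 0.2105496  0.148     ]
handle [0.54703196 0.21319453 0.13274843]
R [[-0.911, 0.412, 0.0], [0.412, 0.911, 0.0], [-0.0, 0.0, -1.0]]
[[0.001, -0.961, -0.277, 0.071], [1.0, 0.001, -0.0, -0.0], [0.001, -0.277, 0.961, -0.143], [0.0, 0.0, 0.0, 1.0]]
```

>>> apply_moves([
  [0,[-0.95,-0.96,0.15],-0.095],
  [0,[-0.95,-0.96,0.15],-0.095],
  [0,[-0.95,-0.96,0.15],-0.095],
  [0,[-0.95,-0.96,0.15],-0.095],
  [0,[-0.95,-0.96,0.15],-0.095],
  [0,[-0.95,-0.96,0.15],-0.095],
  [0,[-0.95,-0.96,0.15],-0.095],
])

```text
t: 1.95
eef_pos: [0.374, 0.3574, 0.2011]
tool_rot: [0.0, -0.083, 0.997, -0.001]
contact_force: [0.2, 0.4, 0.0]
gripper_width: 1.002
grasp_force: 0.0
```

>>> apply_moves([
  [0,[-0.16,-0.88,0],0],
  [0,[-0.16,-0.88,0],0],
  [0,[-0.16,-0.88,0],0],
  [0,[-0.16,-0.88,0],0],
  [0,[-0.16,-0.88,0],0],
  [0,[-0.16,-0.88,0],0],
  [0,[-0.16,-0.88,0],0],
])

```text
t: 2.65
eef_pos: [0.4335, 0.196, 0.2015]
tool_rot: [0.0, -0.087, 0.996, 0.0]
contact_force: [-0.3, 0.9, -0.1]
gripper_width: 0.999
grasp_force: 0.0
```

```bash
python3 - <<'E'
from h import *
o=bot.get_obs(); print(o["t"],o["eef_pos"],rot(o).round(3).tolist(),o["q"].round(2))
p,P,K=cam("wrist"); save(p,"w1.png"); print(K)
for n in("gauge_handle","pointer_tip","band_mid","gauge_foot"):
    for d in bot.look_for(p,n): print(n,np.round(d["point"],4),round(d["confidence"],2),proj(P,K,d["point"]).round())
c=proj(P,K,[.533,.21,.06]); print(c)
x,y=np.clip(np.round(c).astype(int),[100,90],[540,390]); cr=p["color"][y-90:y+90,x-100:x+100]
cv2.imwrite("pics/w1c.png",cv2.cvtColor(cv2.resize(cr,None,fx=3,fy=3,interpolation=cv2.INTER_CUBIC),cv2.COLOR_RGB2BGR)); print(x,y)
E
```

```text
2.65 [0.43348892 0.19596774 0.20147804] [[-0.985, -0.174, 0.0], [-0.174, 0.985, 0.001], [-0.0, 0.001, -1.0]] [-0.61  0.18  0.06  2.05 -0.01  0.9   1.2 ]
[[341.17330615   0.         322.68132436]
 [  0.         341.17330615 241.21770199]
 [  0.           0.           1.        ]]
gauge_handle [0.4106 0.1693 0.1   ] 0.76 [292. 206.]
gauge_handle [0.3993 0.3539 0.1021] 0.56 [543. 235.]
gauge_foot [0.4031 0.1746 0.1007] 0.75 [301. 197.]
gauge_foot [0.3959 0.3521 0.0993] 0.73 [540. 229.]
gauge_foot [0.5324 0.2132 0.0842] 0.7 [322. 348.]
[318.94175655 332.73244594]
319 333
```

View pics/w1.png

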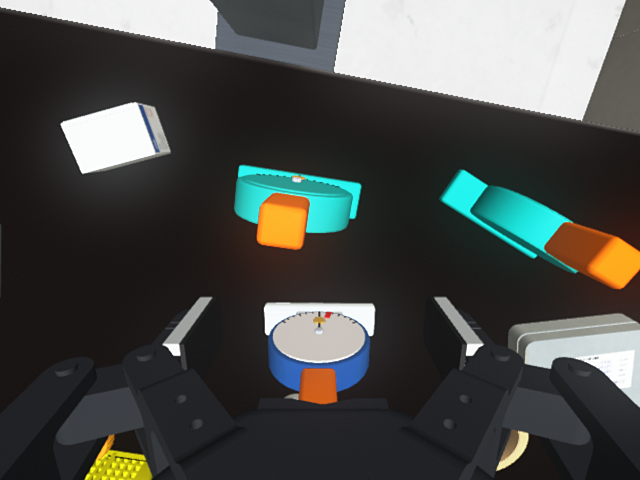

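The dial shows between the open fingers: pointer tip near (318,314), red band near (329,315), handle at (318,383).

```bash
cat > m2.py <<'E'
from h import *
p,P,K=cam("wrist"); hsv=cv2.cvtColor(p["color"],cv2.COLOR_RGB2HSV); im=p["color"].astype(int)
m=((hsv[...,0]<6)|(hsv[...,0]>172))&(hsv[...,1]>130)&(hsv[...,2]>110); s=np.zeros_like(m); s[295:345,285:355]=m[295:345,285:355]
ys,xs=np.nonzero(s); print("red",len(xs),xs.mean(),ys.mean(),sorted(zip(xs,ys)))
w=(im.min(2)>150)&(im.max(2)-im.min(2)<45); s2=np.zeros_like(w); s2[290:400,255:385]=w[290:400,255:385]
yaw=np.radians(9.9); xg=np.array([np.cos(yaw),np.sin(yaw),0]); yg=np.array([-np.sin(yaw),np.cos(yaw),0]); G=np.array([.547,.212,0])
def dial(uv):
    c,d=ray(P,K,uv); o=G-.014*xg; t=((o-c)@xg)/(d@xg); X=c+t*d; return (X-o)@yg,X[2]
for uv in zip(xs,ys):
    y,z=dial(uv); print(uv,np.round([y*1e3,z*1e3],1),"ang",round(float(np.arctan2(y,.060-z)),3),"r",round(float(np.hypot(y,.06-z)),4))
print("mean",dial((xs.mean(),ys.mean())))
# foot corners, on z=.012
ft=np.zeros_like(w);ft[298:340,255:385]=w[298:340,255:385]; 
print("dial center px",proj(P,K,G-.014*xg+[0,0,.06]),"edges",[proj(P,K,G-.014*xg+[0,0,.06]+.044*v).round(1).tolist() for v in(yg,-yg,np.array([0,0,1]),np.array([0,0,-1]))])
print("foot corners pred",[proj(P,K,G+a*xg*.018+b*yg*.06+[0,0,.012]).round(1).tolist() for a in(-1,)for b in(1,-1)])
print("handle top pred",proj(P,K,G+[0,0,.154]))
cr=p["color"][290:400,255:385]
cv2.imwrite("pics/w1c.png",cv2.cvtColor(cv2.resize(cr,None,fx=5,fy=5,interpolation=cv2.INTER_CUBIC),cv2.COLOR_RGB2BGR))
E
python3 m2.py
```

```text
red 31 329.0967741935484 314.48387096774195 [(np.int64(326), np.int64(316)), (np.int64(326), np.int64(317)), (np.int64(327), np.int64(314)), (np.int64(327), np.int64(315)), (np.int64(327), np.int64(316)), (np.int64(327), np.int64(317)), (np.int64(328), np.int64(312)), (np.int64(328), np.int64(313)), (np.int64(328), np.int64(314)), (np.int64(328), np.int64(315)), (np.int64(328), np.int64(316)), (np.int64(328), np.int64(317)), (np.int64(329), np.int64(312)), (np.int64(329), np.int64(313)), (np.int64(329), np.int64(314)), (np.int64(329), np.int64(315)), (np.int64(329), np.int64(316)), (np.int64(329), np.int64(317)), (np.int64(330), np.int64(312)), (np.int64(330), np.int64(313)), (np.int64(330), np.int64(314)), (np.int64(330), np.int64(315)), (np.int64(330), np.int64(316)), (np.int64(330), np.int64(317)), (np.int64(331), np.int64(312)), (np.int64(331), np.int64(313)), (np.int64(331), np.int64(314)), (np.int64(331), np.int64(315)), (np.int64(332), np.int64(312)), (np.int64(332), np.int64(313)), (np.int64(332), np.int64(314))]
(np.int64(328), np.int64(312)) [ 8.2 18. ] ang 0.193 r 0.0428
(
[... 1436 characters left out ...]
, np.int64(316)) [ 9.1 26.7] ang 0.267 r 0.0346
(np.int64(330), np.int64(316)) [10.1 26.7] ang 0.295 r 0.0349
(np.int64(326), np.int64(317)) [ 6.  28.8] ang 0.19 r 0.0318
(np.int64(327), np.int64(317)) [ 7.  28.8] ang 0.221 r 0.032
(np.int64(328), np.int64(317)) [ 8.  28.8] ang 0.252 r 0.0322
(np.int64(329), np.int64(317)) [ 9.1 28.8] ang 0.283 r 0.0325
(np.int64(330), np.int64(317)) [10.1 28.8] ang 0.313 r 0.0328
mean (np.float64(0.009268828365248644), np.float64(0.023418386541773695))
dial center px [319.91038316 333.26480207] edges [[366.8, 333.4], [273.1, 333.2], [319.5, 362.2], [320.3, 311.1]]
foot corners pred [[376.3, 306.1], [264.3, 305.8]]
handle top pred [318.77224765 424.80476823]
```

View pics/w1c.png

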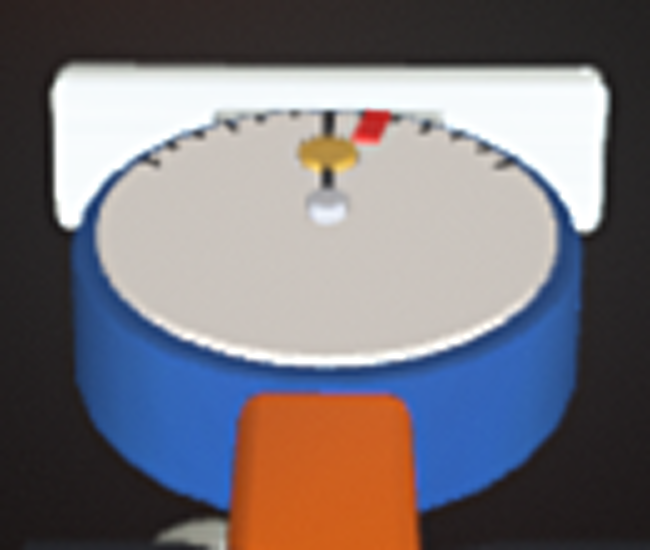

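Band reads about 0.245 rad relative to the dial, and the foot and dial match their predicted pixels. Next I go above the handle.

>>> apply_moves([
  [0,[-0.573,-0.018,0],0.25],
  [0,[-0.573,-0.018,0],0.25],
  [0,[-0.573,-0.018,0],0.25],
  [0,[-0.573,-0.018,0],0.25],
  [0,[-0.573,-0.018,0],0.25],
  [0,[-0.573,-0.018,0],0.25],
  [0,[-0.573,-0.018,0],0.25],
  [0,[-0.573,-0.018,0],0.25],
  [0,[-0.573,-0.018,0],0.25],
  [0,[-0.573,-0.018,0],0.25],
  [0,[-0.573,-0.018,0],0.25],
  [0,[-0.573,-0.018,0],0.25],
])

```text
t: 4.15
eef_pos: [0.5471, 0.2104, 0.2011]
tool_rot: [-0.0, 0.644, 0.765, -0.0]
contact_force: [-0.3, 0.1, -0.7]
gripper_width: 0.997
grasp_force: 0.0
```

```bash
python3 - <<'E'
from h import *
o=bot.get_obs(); print(o["t"],o["eef_pos"],rot(o).round(3).tolist(),o["q"].round(2))
p,P,K=cam("wrist"); save(p,"w2.png")
hsv=cv2.cvtColor(p["color"],cv2.COLOR_RGB2HSV)
m=((hsv[...,0]<16)&(hsv[...,1]>180)&(hsv[...,2]>110)).astype(np.uint8)
n,l,st,c=cv2.connectedComponentsWithStats(m)
for i in range(1,n):
    if st[i,4]>100: print(st[i],c[i],plane(P,K,c[i],.154).round(4))
print(proj(P,K,[.547,.2125,.154]))
E
```

```text
4.15 [0.54714914 0.2103935  0.20112406] [[-0.171, 0.985, -0.0], [0.985, 0.171, -0.0], [-0.0, -0.0, -1.0]] [-0.78  0.38  0.4   1.83 -0.18  0.97 -0.14]
[304 225  44  59 949] [326.84088514 243.74394099] [0.5465 0.2242 0.154 ]
[  76  252   76   65 2378] [122.96888141 277.39234651] [0.4302 0.1826 0.154 ]
[324.13220255 262.66503479]
```

View pics/w2.png

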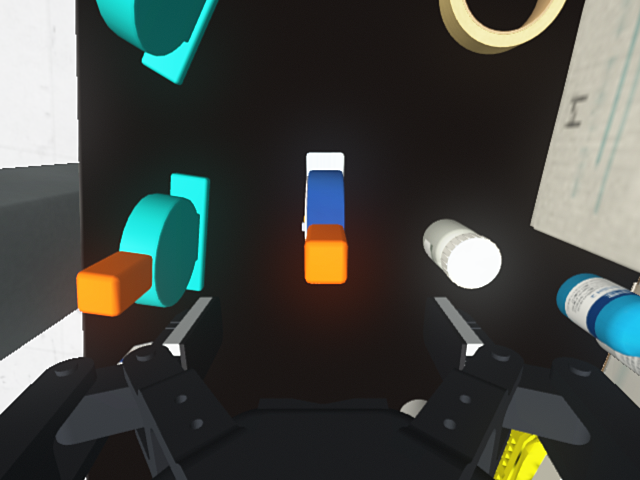

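>>> apply_moves([
  [0,[0.01,0.004,0.15],0],
  [0,[0.01,0.004,0.3],0],
  [0,[0.01,0.004,0.38],0],
  [0,[0.01,0.004,0.435],0],
  [0,[0.01,0.004,0.435],0],
  [1,[0.01,0.004,0.435],0],
  [1,[0.01,0.004,0.435],0],
  [1,[0.01,0.004,0.435],0],
  [1,[0.01,0.004,0.435],0],
  [1,[0.01,0.004,0.435],0],
  [1,[0.01,0.004,0.435],0],
  [1,[0.01,0.004,0.435],0],
], squeeze=30)

```text
t: 5.4
eef_pos: [0.5485, 0.2124, 0.115]
tool_rot: [0.0, 0.644, 0.765, 0.001]
contact_force: [0.6, 0.6, 5.4]
gripper_width: 0.301
grasp_force: 31.6
```

>>> apply_moves([
  [1,[0,0,-0.05],0],
  [1,[0,0,-0.15],0],
  [1,[0,0,-0.3],0],
  [1,[0,0,-0.45],0],
  [1,[0,0,-0.6],0],
  [1,[0,0,-0.6],0],
  [1,[0,0,-0.6],0],
])

```text
t: 6.1
eef_pos: [0.5471, 0.2119, 0.2339]
tool_rot: [-0.0, 0.644, 0.765, -0.0]
contact_force: [0.2, -0.1, -5.4]
gripper_width: 0.297
grasp_force: 30.5
```

>>> apply_moves([
  [1,[-0.1,-0.02,0],0],
  [1,[-0.25,-0.05,0],0.01],
  [1,[-0.4,-0.08,0],0.015],
  [1,[-0.55,-0.11,0],0.02],
  [1,[-0.7,-0.14,0],0.025],
  [1,[-0.85,-0.17,0],0.03],
  [1,[-0.95,-0.2,0],0.04],
  [1,[-1,-0.21,0],0.0433],
  [1,[-1,-0.21,0],0.0433],
  [1,[-1,-0.21,0],0.0433],
])

```text
t: 7.1
eef_pos: [0.5407, 0.0092, 0.234]
tool_rot: [-0.0, 0.741, 0.671, 0.0]
contact_force: [-0.9, 0.5, -3.6]
gripper_width: 0.303
grasp_force: 30.3
```

```bash
python3 - <<'E'
from h import *
o=bot.get_obs(); print(o["t"],o["eef_pos"],rot(o).round(3).tolist(),o["q"].round(2),o["contact_force"],o["gripper_width"])
p,P,K=cam("wrist"); save(p,"w3.png")
for n in("stud","stud_crown"):
    for d in bot.look_for(p,n): print(n,np.round(d["point"],4),round(d["confidence"],2),proj(P,K,d["point"]).round())
E
```

```text
7.1 [0.5406878  0.00915495 0.234013  ] [[0.098, 0.995, -0.0], [0.995, -0.098, 0.001], [0.001, -0.0, -1.0]] [-0.58  0.27  0.55  1.9  -0.17  1.01 -0.06] [-0.91441169  0.54047799 -3.58845357] 0.30329698949357126
stud [ 0.5294 -0.194   0.0438] 0.95 [331. 388.]
stud_crown [ 0.5312 -0.2003  0.0468] 0.73 [333. 394.]
stud_crown [ 0.7017 -0.0118  0.0532] 0.73 [490. 223.]
```

View pics/w3.png

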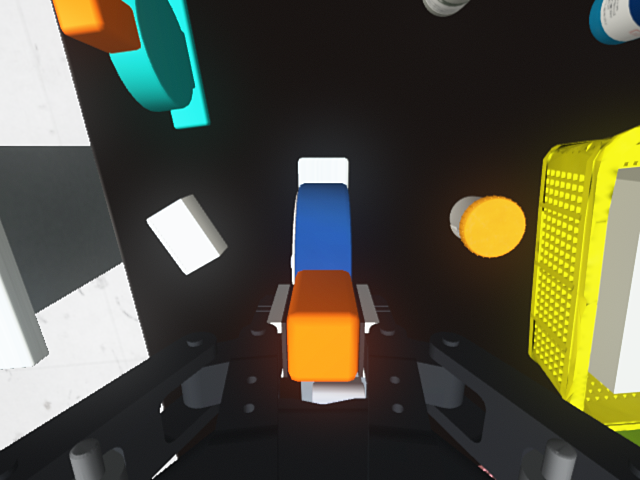

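The gauge is held squarely, with the foot and handle aligned in the view; the stud is hidden behind the gripper. I'll refine the stud pose by a silhouette fit in the fixed views.

```bash
cat > m3.py <<'E'
from h import *
from scipy.optimize import minimize
V=[]
for n,box in(("scene",(375,305,495,405)),("top",(412,245,507,315))):
    p,P,K=cam(n); x0,y0,x1,y1=box; im=p["color"].astype(int)
    m=np.zeros((480,640),np.uint8); m[y0:y1,x0:x1]=(im.max(2)>55)[y0:y1,x0:x1]
    k,l,st,c=cv2.connectedComponentsWithStats(m); i=1+np.argmax(st[1:,4]); m=(l==i).astype(np.uint8)
    h=cv2.convexHull(np.argwhere(m)[:,::-1].astype(np.int32)); M=np.zeros((480*4,640*4),np.uint8); cv2.fillConvexPoly(M,((h+0.0)*4).astype(np.int32)+1,1)
    print(n,st[i]); V.append((P,K,M))
    save(p,n+"1.png")
C=np.array([[a*.045,b*.075,c] for a in(-1,1) for b in(-1,1) for c in(0,.026)])
def cost(v,views):
    R2=R.from_euler("z",v[2]*10).as_matrix(); s=0
    for P,K,M in views:
        u=np.array([proj(P,K,R2@c+[v[0],v[1],0]) for c in C]); h=cv2.convexHull((u*4+1).astype(np.float32)).round().astype(np.int32)
        B=np.zeros_like(M); cv2.fillConvexPoly(B,h,1); s+=(B!=M).sum()/M.sum()
    return s
for vs in (V,V[:1],V[1:]):
    r=minimize(cost,[.536,-.205,-.009],args=(vs,),method="Nelder-Mead",options=dict(initial_simplex=[[.536,-.205,-.009],[.54,-.205,-.009],[.536,-.2,-.009],[.536,-.205,-.004]],maxiter=120))
    print(r.x[:2].round(4),"yaw deg",np.degrees(r.x[2]*10).round(2),r.fun)
E
python3 m3.py
```

```text
scene [ 385  316  100   86 4521]
top [ 412  245   87   70 4447]
[ 0.539  -0.2029] yaw deg -5.67 0.38162094220639237
[ 0.5386 -0.2023] yaw deg -5.07 0.0577416193429726
[ 0.5411 -0.1953] yaw deg -8.5 0.3194521289021676
```

>>> apply_moves([
  [1,[-0.1,0.01,0],0],
  [1,[-0.25,0.02,0],0],
  [1,[-0.4,0.03,0],0],
  [1,[-0.55,0.05,0],0],
  [1,[-0.7,0.06,0],0],
  [1,[-0.85,0.075,0],0],
  [1,[-0.95,0.085,0],0],
  [1,[-1,0.086,0],0],
  [1,[-1,0.086,0],0],
  [1,[-1,0.086,0],0],
])

```text
t: 8.35
eef_pos: [0.5381, -0.1914, 0.2341]
tool_rot: [-0.001, 0.741, 0.671, 0.0]
contact_force: [-0.5, 0.4, -4.1]
gripper_width: 0.298
grasp_force: 30.4
```

>>> apply_moves([
  [1,[-0.06,0,0.05],0],
  [1,[-0.06,0,0.13],0],
  [1,[-0.06,0,0.2],0],
  [1,[-0.06,0,0.25],0],
  [1,[-0.06,0,0.25],0],
  [1,[-0.06,0,0.25],0],
  [1,[-0.06,0,0.25],0],
  [1,[-0.06,0,0.25],0],
])

```text
t: 9.15
eef_pos: [0.5371, -0.205, 0.185]
tool_rot: [0.0, 0.742, 0.671, 0.0]
contact_force: [-0.5, -0.1, -3.4]
gripper_width: 0.301
grasp_force: 30.5
```

```bash
python3 - <<'E'
from h import *
o=bot.get_obs(); print(o["t"],o["eef_pos"],rot(o).round(3).tolist(),o["q"].round(2),o["contact_force"],o["torque"],o["gripper_width"])
p,P,K=cam("scene")
cr=p["color"][230:410,360:520]; cv2.imwrite("pics/s2.png",cv2.cvtColor(cv2.resize(cr,None,fx=3.3,fy=3.3,interpolation=cv2.INTER_CUBIC),cv2.COLOR_RGB2BGR))
# predicted feature pixels (crop coords)
a=np.radians(-5.6);xg=np.array([np.cos(a),np.sin(a),0]);yg=np.array([-np.sin(a),np.cos(a),0])
G=np.array([*o["eef_pos"][:2],o["eef_pos"][2]-.115])
f=lambda X:((proj(P,K,X)-[360,230])*3.3).round(0).tolist()
print("foot front bottom corners",f(G-.018*xg+.06*yg),f(G-.018*xg-.06*yg),"dial c",f(G-.014*xg+[0,0,.06]))
S=np.array([.537,-.2035,.0])
print("ridge front end crown/axis",f(S-.03*xg+[0,0,.06]),f(S-.03*xg+[0,0,.044]),"base corners",[f(S+i*.045*xg+j*.075*yg+[0,0,.026]) for i in(-1,1) for j in(-1,1)])
E
```

```text
9.15 [ 0.53707633 -0.20495647  0.18495158] [[0.1, 0.995, 0.001], [0.995, -0.1, -0.0], [-0.0, 0.001, -1.0]] [-0.2   0.41  0.59  1.88 -0.28  0.94  0.42] [-0.54534236 -0.07059658 -3.4442286 ] [-0.0377371   0.00452109 -0.05153008] 0.30107266889285694
foot front bottom corners [148.0, 290.0] [331.0, 437.0] dial c [257.0, 272.0]
ridge front end crown/axis [213.0, 383.0] [209.0, 403.0] base corners [[301.0, 542.0], [82.0, 351.0], [416.0, 446.0], [196.0, 276.0]]
```

View pics/s2.png

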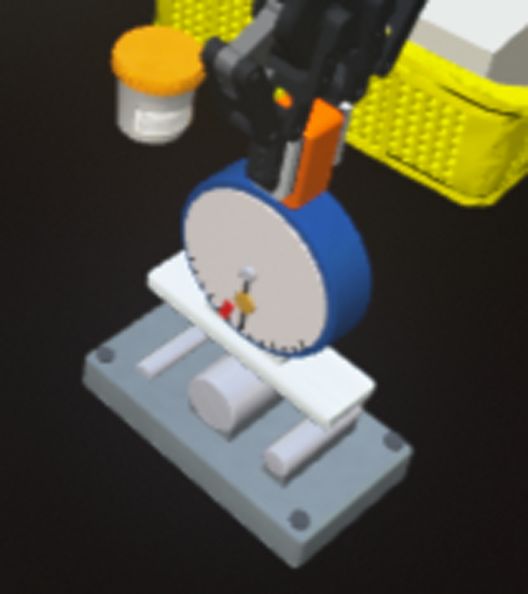

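```bash
cat > m4.py <<'E'
from h import *
from scipy.optimize import minimize
o=bot.get_obs(); p,P,K=cam("scene"); im=p["color"].astype(int)
m=np.zeros((480,640),np.uint8); s=(slice(300,362),slice(400,478)); m[s]=((im.min(2)>212)|((im[...,2]>im[...,0]-3)&(im.min(2)>165)))[s]
k,l,st,c=cv2.connectedComponentsWithStats(m); i=1+np.argmax(st[1:,4]); m=(l==i).astype(np.uint8); print(st[i])
h=cv2.convexHull(np.argwhere(m)[:,::-1].astype(np.int32)); M=np.zeros((480*4,640*4),np.uint8); cv2.fillConvexPoly(M,h*4+1,1)
z0=o["eef_pos"][2]-.115
C=np.array([[a*.018,b*.06,c] for a in(-1,1) for b in(-1,1) for c in(0,.012)])
def cost(v):
    R2=R.from_euler("z",v[2]*10).as_matrix()
    u=np.array([proj(P,K,R2@c+[v[0],v[1],z0]) for c in C]); h=cv2.convexHull((u*4+1).astype(np.float32)).round().astype(np.int32)
    B=np.zeros_like(M); cv2.fillConvexPoly(B,h,1); return (B!=M).sum()/M.sum()
a=np.array([*o["eef_pos"][:2],-.0098]); r=minimize(cost,a,method="Nelder-Mead",options=dict(initial_simplex=[a,a+[.004,0,0],a+[0,.004,0],a+[0,0,.005]]))
print(o["eef_pos"],r.x[:2].round(4),np.degrees(r.x[2]*10),r.fun)
v=np.zeros_like(p["color"]); v[...]=p["color"]; v[m>0]=[255,0,0]
cr=v[295:370,395:485]; cv2.imwrite("pics/mask.png",cv2.cvtColor(cv2.resize(cr,None,fx=5,fy=5,interpolation=0),cv2.COLOR_RGB2BGR))
E
python3 m4.py
```

```text
[ 402  306   71   56 1227]
[ 0.53700152 -0.20499679  0.18489967] [ 0.5305 -0.2018] -4.870629243277849 0.33187146600468903
```

View pics/mask.png

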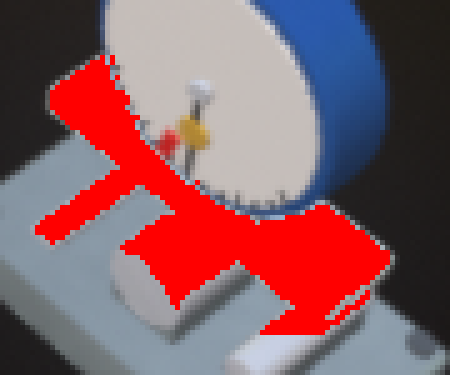

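```bash
python3 - <<'E'
from h import *
p,P,K=cam("scene"); o=bot.get_obs()
z=o["eef_pos"][2]-.103
A=plane(P,K,(404.4,314.3),z);B=plane(P,K,(473.8,346.5),z);print(A,B,(A+B)/2,np.linalg.norm(A-B), np.hypot(.036,.12),np.degrees(np.arctan2(-(A-B)[0],(A-B)[1]))-np.degrees(np.arctan(36/120)))
E
```

```text
[ 0.5216483  -0.14394841  0.08165575] [ 0.54628344 -0.26430699  0.08165575] [ 0.53396587 -0.2041277   0.08165575] 0.12285388193478577 0.1252836781069266 -5.131646072746671
```

>>> apply_moves([
  [1,[0.008,0.009,0.02],0],
  [1,[0.008,0.009,0.03],0],
  [1,[0.008,0.009,0.04],0],
  [1,[0.008,0.009,0.045],0],
  [1,[0.008,0.009,0.05],0],
  [1,[0.008,0.009,0.05],0],
  [1,[0.008,0.009,0.05],0],
])

```text
t: 10.0
eef_pos: [0.5385, -0.2036, 0.1749]
tool_rot: [-0.0, 0.742, 0.671, 0.0]
contact_force: [-4.0, 2.2, 5.5]
gripper_width: 0.3
grasp_force: 31.7
```

```bash
python3 - <<'E'
from h import *
p,P,K=cam("scene"); o=bot.get_obs(); print(o["t"],o["contact_force"],o["torque"])
cr=p["color"][255:385,380:510]; cv2.imwrite("pics/s3.png",cv2.cvtColor(cv2.resize(cr,None,fx=4.5,fy=4.5,interpolation=cv2.INTER_CUBIC),cv2.COLOR_RGB2BGR))
E
```

```text
10.05 [-2.74948901  1.47782002  5.98504855] [0.4681318  1.10129283 0.00660361]
```

View pics/s3.png

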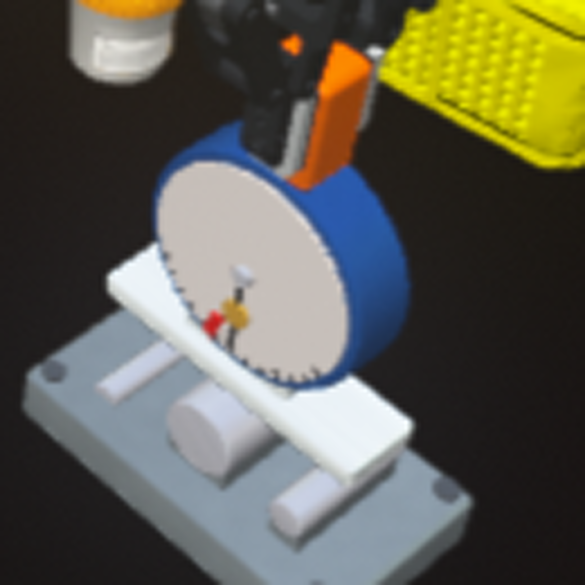

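>>> apply_moves([
  [1,[0,0,0.003],0],
  [1,[0,0,0.003],0],
  [1,[0,0,0.003],0],
  [1,[0.017,0,0.003],0],
  [1,[0.034,0,0.004],0],
  [1,[0.051,0,0.005],0],
  [1,[0.068,0,0.006],0],
  [1,[0.085,0,0.008],0],
  [1,[0.102,0,0.01],0],
  [1,[0.102,0,0.01],0],
  [1,[0.102,0,0.01],0],
], squeeze=20)

```text
t: 11.15
eef_pos: [0.5409, -0.1836, 0.1729]
tool_rot: [0.0, 0.742, 0.671, 0.0]
contact_force: [-2.2, 0.0, 6.6]
gripper_width: 0.3
grasp_force: 31.7
```

Seated level: the foot lies across the high ridge, the pointer at (236,315) in the crop hangs straight down, and the red band is to its left at (214,322). I've started to rock it; from here I measure numerically.

```bash
cat > m5.py <<'E'
from h import *
from scipy.optimize import least_squares
o=bot.get_obs(); p,P,K=cam("scene"); im=p["color"].astype(int)
hsv=cv2.cvtColor(p["color"],cv2.COLOR_RGB2HSV); H,S,Vv=hsv[...,0],hsv[...,1],hsv[...,2]
a=np.radians(-5.4);xg=np.array([np.cos(a),np.sin(a),0]);yg=np.array([-np.sin(a),np.cos(a),0]); O=np.array([.537,-.204,0])-.014*xg
def dial(uv):
    c,d=ray(P,K,uv); t=((O-c)@xg)/(d@xg); X=c+t*d; return np.array([(X-O)@yg,X[2]])*1e3
box=np.zeros(H.shape,bool); box[270:350,395:475]=True
ks=np.ones((3,3),np.uint8)
dm=(box&(im[...,0]>im[...,2]+4)&(im[...,0]>130)&(S<70)).astype(np.uint8)
k,l,st,c=cv2.connectedComponentsWithStats(dm); i=1+np.argmax(st[1:,4]); 
h=cv2.convexHull(np.argwhere(l==i)[:,::-1].astype(np.int32))[:,0]; D=np.array([dial(q) for q in h])
r=least_squares(lambda v:np.hypot(D[:,0]-v[0],D[:,1]-v[1])-v[2],[0,120,44],loss="soft_l1"); c0=r.x
red=box&((H<5)|(H>170))&(S>120)&(Vv>90); br=box&(H>10)&(H<28)&(S>110)&(Vv>90)
print("t",o["t"],"F",o["contact_force"].round(1),"tcp",o["eef_pos"].round(4),"dial",c0.round(1),"rms",np.abs(r.fun).mean().round(2))
for n,m in(("red",red),("brass",br)):
    k,l,st,c=cv2.connectedComponentsWithStats(m.astype(np.uint8))
    sel=[j for j in range(1,k) if st[j,4]>=4]
    for j in sel:
        d=dial(c[j])-c0[:2]; print(n,st[j,4],c[j].round(1),"rel",d.round(1),"r",np.hypot(*d).round(1),"angle from plumb (+y)",np.arctan2(d[0],-d[1]).round(3))
import sys
if len(sys.argv)>1:
    cr=p["color"][255:385,380:510]; cv2.imwrite("pics/"+sys.argv[1],cv2.cvtColor(cv2.resize(cr,None,fx=4.5,fy=4.5,interpolation=cv2.INTER_CUBIC),cv2.COLOR_RGB2BGR))
E
python3 m5.py
```

```text
t 11.15 F [-2.2  0.   6.6] tcp [ 0.5409 -0.1836  0.1729] dial [ 12.1 120.4  41.8] rms 0.36
red 16 [425.1 326.1] rel [  5.7 -38. ] r 38.4 angle from plumb (+y) 0.148
brass 213 [443.6 279. ] rel [-11.   79.4] r 80.1 angle from plumb (+y) -3.004
brass 26 [427.5 321.5] rel [  2.7 -24.2] r 24.4 angle from plumb (+y) 0.11
```

>>> apply_moves([
  [1,[0.017,0,0.003],0],
  [1,[0.034,0,0.005],0],
  [1,[0.05,0,0.008],0],
  [1,[0.065,0,0.011],0],
  [1,[0.065,0,0.011],0],
  [1,[0.065,0,0.011],0],
  [1,[0.065,0,0.011],0],
  [1,[0.065,0,0.011],0],
  [1,[0.065,0,0.011],0],
  [1,[0.065,0,0.011],0],
  [1,[0.065,0,0.011],0],
  [1,[0.065,0,0.011],0],
])

```text
t: 12.4
eef_pos: [0.5423, -0.17, 0.1702]
tool_rot: [0.0, 0.741, 0.671, 0.0]
contact_force: [2.3, 0.6, 1.2]
gripper_width: 0.296
grasp_force: 31.1
```

```bash
python3 m5.py; python3 - <<'E'
import cv2,numpy as np
im=cv2.imread("pics/s3.png"); print(im.shape)
E
```

```text
t 12.4 F [2.3 0.6 1.2] tcp [ 0.5423 -0.17    0.1702] dial [ 20.1 119.3  41.6] rms 0.38
red 10 [422.1 325.2] rel [  3.8 -39.9] r 40.1 angle from plumb (+y) 0.094
brass 189 [436.6 277.5] rel [-6.5 74.8] r 75.1 angle from plumb (+y) -3.056
brass 25 [424. 319.] rel [  2.3 -23.5] r 23.7 angle from plumb (+y) 0.096
(585, 585, 3)
```

```bash
sed -e 's/^o=bot.get_obs(); p,P,K=cam("scene")/o=bot.get_obs(); p,P,K=cam("scene"); p=dict(p,color=p["color"].copy()); p["color"][255:385,380:510]=cv2.cvtColor(cv2.resize(cv2.imread("pics\/s3.png"),(130,130),interpolation=cv2.INTER_AREA),cv2.COLOR_BGR2RGB)/' m5.py > m5b.py; python3 m5b.py
python3 - <<'E'
from h import *
p,P,K=cam("scene"); old=cv2.imread("pics/s3.png"); 
c=p["color"][270:345,390:465]; a=cv2.cvtColor(cv2.resize(c,(560,560),interpolation=cv2.INTER_CUBIC),cv2.COLOR_RGB2BGR)
cv2.imwrite("pics/s4.png",a)
E
```

```text
t 12.45 F [2.7 1.2 1.2] tcp [ 0.5423 -0.17    0.1702] dial [  3.2 121.4  41.3] rms 0.3
red 14 [427.  326.5] rel [ 10.7 -36.6] r 38.1 angle from plumb (+y) 0.284
brass 243 [454.1 281.2] rel [-20.   86.7] r 88.9 angle from plumb (+y) -2.915
brass 23 [431.9 324.4] rel [  2.3 -24.2] r 24.3 angle from plumb (+y) 0.093
```

View pics/s4.png

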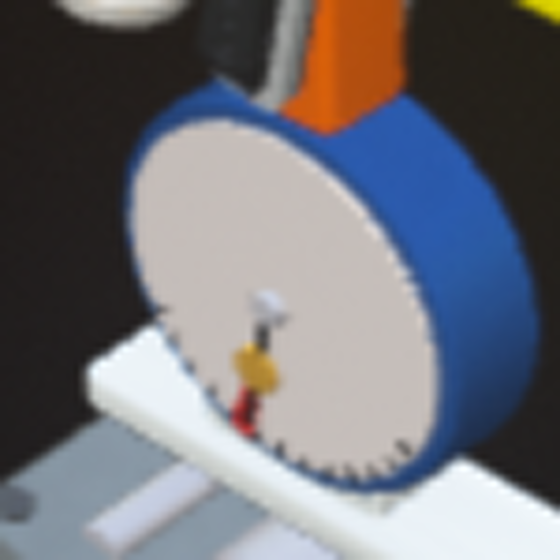

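The pointer line (about (252,410) in the crop) covers the right side of the red band (about (245,412)). Lean is about 0.2 rad and the foot has slid a few mm toward +y. I'll ease it up, shift back 5 mm, press more firmly and rock the rest.

>>> apply_moves([
  [1,[0,0,-0.012],0],
  [1,[-0.014,0,-0.014],0],
  [1,[-0.027,0,-0.012],0],
  [1,[-0.027,0,-0.005],0],
  [1,[-0.027,0,0.0],0],
  [1,[-0.027,0,0.002],0],
  [1,[-0.017,0,0.004],0],
  [1,[-0.007,0,0.006],0],
  [1,[0.003,0,0.008],0],
  [1,[0.003,0,0.008],0],
  [1,[0.003,0,0.008],0],
  [1,[0.003,0,0.008],0],
])

```text
t: 13.75
eef_pos: [0.5417, -0.1704, 0.1699]
tool_rot: [-0.0, 0.742, 0.671, 0.0]
contact_force: [-4.4, 1.4, 11.2]
gripper_width: 0.302
grasp_force: 32.6
```

```bash
python3 m5.py
```

```text
t 13.75 F [-4.4  1.4 11.2] tcp [ 0.5417 -0.1704  0.1699] dial [ 16.9 118.8  41.7] rms 0.47
red 9 [424.4 327.4] rel [  1.6 -40.3] r 40.3 angle from plumb (+y) 0.039
brass 200 [436.8 277.7] rel [-3.8 75.1] r 75.2 angle from plumb (+y) -3.091
brass 24 [425.1 320.4] rel [  2.8 -24.1] r 24.3 angle from plumb (+y) 0.116
```

>>> apply_moves([
  [1,[0,0,-0.002],0],
  [1,[0,0,-0.004],0],
  [1,[0,0,-0.004],0],
  [1,[0,0,-0.004],0],
  [1,[0,0,-0.004],0],
  [1,[0,0,-0.004],0],
  [1,[0,0,-0.004],0],
  [1,[0,0,-0.004],0],
  [1,[0,0,-0.004],0],
  [1,[0,0,-0.004],0],
  [1,[0,0,-0.004],0],
  [1,[0,0,-0.004],0],
])

```text
t: 15.0
eef_pos: [0.5416, -0.1704, 0.1699]
tool_rot: [-0.0, 0.742, 0.671, -0.0]
contact_force: [-4.4, 0.8, 6.9]
gripper_width: 0.302
grasp_force: 31.9
```

```bash
python3 m5.py; python3 - <<'E'
from h import *
p,P,K=cam("scene"); im=p["color"].astype(int)
for y in range(308,333): print(y,[("%d,%d,%d"%tuple(im[y,x])) for x in range(420,431)])
E
```

```text
t 15.0 F [-4.4  0.8  6.9] tcp [ 0.5416 -0.1704  0.1699] dial [ 17.1 118.5  42. ] rms 0.37
red 8 [424.5 327.5] rel [  1.2 -40. ] r 40.0 angle from plumb (+y) 0.03
brass 198 [436.7 277.7] rel [-3.8 75.3] r 75.4 angle from plumb (+y) -3.091
brass 23 [425.1 320.5] rel [  2.6 -24.1] r 24.3 angle from plumb (+y) 0.107
308 ['198,191,185', '198,191,185', '197,190,185', '198,191,185', '197,190,185', '198,191,186', '198,191,185', '198,190,185', '198,191,185', '198,191,186', '198,191,186']
309 ['197,190,185', '197,190,185', '198,190,185', '198,190,185', '197,190,185', '196,189,184', '198,191,188', '199,192,190', '197,191,186', '198,190,185', '198,191,185']
310 ['198,191,185', '197,190,185', '197,190,185', '197,190,185', '194,188,183', '180,175,174', '197,196,201', '203,205,216', '200,197,199', '197,191,187', '198,191,186']
311 ['197,190,185', '197,190,185', '197,190,185', '197,189,185', '190,185,182', '173,171,174', '180,181,190', '200,206,222', '204,208,222', '198,194,196', '197,190,186']
312 ['197,190,185', '197,190,185', '198,190,185', '197,190,185', '190,185,182', '173,171,174', '170,170,17
[... 2693 characters left out ...]
 '198,191,186', '198,191,186']
329 ['225,231,235', '209,216,217', '197,198,196', '195,143,139', '186,76,76', '174,70,69', '163,138,134', '189,181,176', '198,191,186', '197,190,185', '198,191,186']
330 ['233,240,245', '231,238,243', '218,226,229', '204,204,204', '172,149,152', '124,86,93', '103,93,97', '175,170,167', '194,187,183', '191,185,180', '195,189,183']
331 ['233,240,245', '233,240,245', '232,239,244', '227,234,238', '209,217,222', '152,161,174', '107,123,145', '146,151,162', '175,172,172', '125,121,119', '179,172,168']
332 ['226,233,235', '231,239,243', '232,240,245', '233,240,245', '231,239,244', '222,231,236', '182,195,207', '133,149,169', '118,132,153', '87,91,101', '173,167,165']
```

>>> apply_moves([
  [1,[0,0,-0.002],0],
  [1,[0,0,-0.005],0],
  [1,[0,0,-0.005],0],
  [1,[0,0,-0.005],0],
  [1,[0,0,-0.005],0],
  [1,[0,0,-0.005],0],
  [1,[0,0,-0.005],0],
  [1,[0,0,-0.005],0],
  [1,[0,0,-0.005],0],
  [1,[0,0,-0.005],0],
  [1,[0,0,-0.005],0],
  [1,[0,0,-0.005],0],
])

```text
t: 16.3
eef_pos: [0.542, -0.1696, 0.1703]
tool_rot: [0.0, 0.742, 0.671, 0.0]
contact_force: [-0.2, 0.1, -4.3]
gripper_width: 0.298
grasp_force: 30.5
```

```bash
python3 m5.py
```

```text
t 16.3 F [-0.2  0.1 -4.3] tcp [ 0.542  -0.1696  0.1703] dial [ 17.8 119.4  42. ] rms 0.32
red 8 [424.5 326.5] rel [  0.9 -38.8] r 38.8 angle from plumb (+y) 0.023
brass 194 [436.4 277.4] rel [-3.9 74.6] r 74.7 angle from plumb (+y) -3.09
brass 24 [424.9 319.6] rel [  2.6 -23.6] r 23.8 angle from plumb (+y) 0.112
```

>>> apply_moves([
  [1,[0,0,0.001],0],
  [1,[0,0,0.002],0],
  [1,[0,0,0.003],0],
  [1,[0,0,0.003],0],
  [1,[0,0,0.003],0],
  [1,[0,0,0.003],0],
])

```text
t: 16.95
eef_pos: [0.542, -0.1696, 0.1698]
tool_rot: [0.0, 0.742, 0.671, 0.0]
contact_force: [-0.6, -0.2, -0.7]
gripper_width: 0.302
grasp_force: 30.7
```

>>> apply_moves([
  [1,[0,0,0.0012],0],
  [1,[0,0,0.0012],0],
  [1,[0,0,0.0012],0],
  [1,[0,0,0.0012],0],
  [1,[0,0,0.0012],0],
  [1,[0,0,0.0012],0],
  [1,[0,0,0.0012],0],
  [1,[0,0,0.0012],0],
  [1,[0,0,0.0012],0],
  [1,[0,0,0.0012],0],
  [1,[0,0,0.0012],0],
  [1,[0,0,0.0012],0],
])

```text
t: 18.15
eef_pos: [0.5421, -0.1696, 0.1697]
tool_rot: [0.0, 0.742, 0.671, 0.0]
contact_force: [-2.9, 1.8, 6.8]
gripper_width: 0.3
grasp_force: 31.6
```

```bash
python3 m5.py; python3 m5.py|head -1
```

```text
t 18.15 F [-2.9  1.8  6.8] tcp [ 0.5421 -0.1696  0.1697] dial [ 17.7 119.1  41.9] rms 0.33
red 10 [424.3 326.9] rel [  1.2 -39.7] r 39.7 angle from plumb (+y) 0.03
brass 198 [436.4 277.5] rel [-3.9 74.6] r 74.7 angle from plumb (+y) -3.09
brass 26 [424.9 319.9] rel [  2.5 -23.8] r 23.9 angle from plumb (+y) 0.105
t 18.2 F [-1.3  2.3  5.8] tcp [ 0.5421 -0.1696  0.1697] dial [ 17.7 119.1  41.9] rms 0.33
```

>>> apply_moves([
  [1,[0,0,-0.0007],0],
  [1,[0,0,-0.0007],0],
  [1,[0,0,-0.0007],0],
  [1,[0,0,-0.0007],0],
  [1,[0,0,-0.0007],0],
  [1,[0,0,-0.0007],0],
  [1,[0,0,-0.0007],0],
  [1,[0,0,-0.0007],0],
  [1,[0,0,-0.0007],0],
  [1,[0,0,-0.0007],0],
  [1,[0,0,-0.0007],0],
  [1,[0,0,-0.0007],0],
])

```text
t: 19.45
eef_pos: [0.5421, -0.1696, 0.1697]
tool_rot: [0.0, 0.742, 0.671, 0.0]
contact_force: [-2.6, 2.1, 4.6]
gripper_width: 0.302
grasp_force: 31.6
```

```bash
python3 m5.py; python3 m5.py|head -1
```

```text
t 19.45 F [-2.6  2.1  4.6] tcp [ 0.5421 -0.1696  0.1697] dial [ 17.8 119.1  41.9] rms 0.32
red 10 [424.3 326.9] rel [  1.2 -39.7] r 39.7 angle from plumb (+y) 0.03
brass 197 [436.4 277.5] rel [-3.8 74.6] r 74.7 angle from plumb (+y) -3.09
brass 27 [424.9 320. ] rel [  2.5 -24.1] r 24.2 angle from plumb (+y) 0.104
t 19.5 F [-2.3  1.9  4.7] tcp [ 0.5421 -0.1695  0.1697] dial [ 17.8 119.1  41.9] rms 0.36
```

>>> apply_moves([
  [1,[0,0,-0.001],0],
  [1,[0,0,-0.001],0],
  [1,[0,0,-0.001],0],
  [1,[0,0,-0.001],0],
  [1,[0,0,-0.001],0],
  [1,[0,0,-0.001],0],
  [1,[0,0,-0.001],0],
  [1,[0,0,-0.001],0],
  [1,[0,0,-0.001],0],
  [1,[0,0,-0.001],0],
  [1,[0,0,-0.001],0],
  [1,[0,0,-0.001],0],
])

```text
t: 20.75
eef_pos: [0.542, -0.1696, 0.1697]
tool_rot: [0.0, 0.742, 0.671, 0.0]
contact_force: [-0.9, 1.5, 1.5]
gripper_width: 0.3
grasp_force: 31.1
```

```bash
python3 m5.py; python3 - <<'E'
from h import *
f=[]
for i in range(4): bot.read_camera("scene"); f.append(bot.get_obs()["contact_force"][2].round(1))
print(f)
if min(f)>-1.5 and max(f)<6: print(bot.hand_in())
E
```

```text
t 20.75 F [-0.9  1.5  1.5] tcp [ 0.542  -0.1696  0.1697] dial [ 17.8 119.1  41.8] rms 0.35
red 10 [424.3 326.9] rel [  1.1 -39.7] r 39.7 angle from plumb (+y) 0.028
brass 198 [436.3 277.5] rel [-3.8 74.5] r 74.6 angle from plumb (+y) -3.09
brass 26 [424.9 319.9] rel [  2.4 -23.8] r 23.9 angle from plumb (+y) 0.102
[np.float64(1.6), np.float64(0.6), np.float64(0.5), np.float64(0.4)]
the job is handed in; nothing more can be done
None
```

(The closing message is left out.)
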